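# Pin the peg puller into the bamboo rack

### The job

Pack the camping kit for the trip: stand the yellow peg puller upright in the bamboo rack's pocket, all the way down, with its eyelet in line with the rack's side holes. Then take the orange-ended peg that is tucked head-first under the low shelf and push it, point first and from either side, through the rack and the puller's eyelet until the shoulder of its square head is against the rack, so that the puller is locked in. Leave everything else on the desk where it is.

Things in the scene. Friction and masses are not known exactly. Their poses are not given: they have to be found in the camera images.
- rack: Fixed bamboo rack. Origin: under the pocket's centre, on the desk; y along the holes. Base 100 x 80 x 10 mm; block 66 (x) x 46 (y), 60 mm high, with an open-topped pocket 38 (x) x 18 (y), floor at z = 10 mm. Its two 14 mm thick cheeks (outer faces y = +-23 mm) have 14 mm holes along y at x = 0, z = 40 mm. At x = 87 to 123 mm, y = +-50, a block with two fixed spare pegs standing to z = 200 mm.
- rack_eye (a point): Point in the middle of the rack's pocket on the axis of the side holes: 40 mm above the desk; axes as the rack's (y along the holes).
- puller: Loose yellow plastic puller, upright, 105 mm tall, 90 g. Origin: centre of its underside; z up. Blade 34 (x) x 14 (y) mm, foot 10 mm narrowed to 28 x 9; round eyelet, 20 mm diameter, along y, 30 mm up. Handle bar on top 70 (x) x 18 (y) mm, 85 to 105 mm up. Same after a half turn about z. Starts in the cork holder, underside 10 mm above the desk.
- puller_eye (a point): Centre of the puller's eyelet, 30 mm above its underside.
- caddy: Fixed cork holder in which the puller starts: foot 80 (x) x 70 (y) mm, walls 54 (x) x 34 (y) mm outside, 60 mm high, with a pocket 42 x 22 mm, floor 10 mm above the desk. Origin: centre, on the desk.
- peg: Loose silver peg, 190 mm long, 100 g, lying, axis 8 mm up. Origin: on the axis at the shoulder; x towards the point. Head x = -70 to 0 mm, 16 mm square, its end 18 mm orange; shaft x = 0 to 120 mm, round, 10 mm diameter, last 8 mm tapered. Centre of mass near x = -10 mm. At the start the head and about 20 mm of shaft are under the low shelf; the rest sticks out at its open front.
- peg_tip (a point): The peg's point, on its axis 120 mm from the shoulder.
- riser: Fixed low wooden shelf, 160 (x) x 240 (y) mm, open at its front (-x side); roof from 45 to 57 mm above the desk, side walls and rear wall below it. Two books lie on its rear half, from x = -3 to 73 mm, to 95 mm above the desk. Origin: centre, on the desk.
- spare_a: Loose plain silver spare peg, same shape and axes as the peg, lying on the desk nearest the robot; leave it.
- spare_b: Loose plain silver spare peg, same shape, lying at the left; leave it.
- pot: Loose empty grey pot, 90 mm across, 85 mm high; origin centre of its underside; leave it.
- mug: Loose white mug, 76 mm across plus handle, 90 mm high; origin centre of its underside; leave it.
- flask: Loose green bottle, 66 mm across, 160 mm high; origin centre of its underside; leave it.
- tape: Loose blue ring of tape, 72 mm across, 22 mm high; origin centre of its underside; leave it.
Mind the look-alikes: they are no part of the job. What is shaped like the rack but pink is not meant. What is shaped like the peg but green is not meant.

How it is judged:
By the outcome, as a careful person would: the job done as asked, in the order asked, and still so for the second after the job is handed in, with the robot touching nothing.
It also fails if it takes over 67 s, if anything falls off the work surface, if the arm or the gripper's body presses on something with over 40 N, if the wrist force passes 120 N, or if a joint passes its speed limit or range.

### The arm

A 7-joint arm with a two-finger parallel gripper is mounted at the origin on the work surface. World frame = base frame: x ahead of the robot, y to its left, z up, the work surface at z = 0. Lengths are in m, angles in rad, forces in N, time in s.
With the tool pointing down it reaches from about 0.4 to 0.85 m from the base axis. Payload 4.5 kg.
Tool frame: the origin (TCP) lies at the very end of the fingers, on their centre line; the grasp point (between the pads) lies 19 mm behind it; z points along the fingers, y is the line along which they close (so a half turn about z gives the same grasp; the last joint's range is limited). The gripper opens to 88 mm and grips with 3 to 60 N. Pads are 18 mm wide; open, the fingers measure 123 mm over their backs; the gripper's body (75 mm by 187 mm) begins 45 mm behind the grasp point.
Start: joints at [1.287, 0.689, -0.195, 1.565, 0.157, 0.902, -0.215], TCP at [0.195, -0.594, 0.239] pointing down, gripper open.
Joint ranges: [-3.01, 3.01], [-0.46, 2.08], [-1.47, 1.51], [0.13, 2.56], [-1, 4.14], [0.04, 2.09], [-2.66, 2.66]. Speed limits (rad/s): [2.57, 2.57, 3.14, 3.14, 3.14, 3.14, 3.14].

### API

Orientations are given as a unit quaternion [x, y, z, w].
In Python, from plant import r gives the robot as it stands. The module is installed in compiled form; this text tells all that it offers.
- The arm moves only by the shell command python3 -m pendant 'ROWS' [FORCE]. ROWS is JSON, one flat list of numbers, 7 for each row, row after row: the opening, from 0 (shut) to 1 (fully open), then the shift along the tool's x, y, z scaled (see below), then the turn, a rotation vector about the tool's x, y, z scaled (see below). A call has 1 to 12 rows; each row is the pose to reach, as a shift and turn from the pose commanded when the call began, along the tool's axes at that moment; what a row does not reach only later rows make up. The controller multiplies each number of a shift by 0.15 m and each number of a turn by pi/2 rad. A row lasts 1/10 s, in which the tool goes at most 50 mm and 8.59 degrees, less where a joint would pass 70% of its speed; a pose out of reach is approached as far as the arm can. A call with a number of a shift or a turn outside -1 to 1 is refused whole. A call with a gripper value outside its range is refused whole. The fingers move at their own pace and stop on an object; FORCE is the grip in N (left out, the last holds). Time passes only in rows, so rows that repeat a pose let the fingers close. It gives the time, the measured TCP pose, the force, the opening and the grip force at its end, in the units of the state.
- r.get_state(): the state, without advancing time (a new reading comes with each control period).
- r.snapshot(name): name is "scene" or "top" or "wrist"; returns a dict with "img" (400x640x3 uint8, red, green, blue), "mtx" (3x3 intrinsics, pixels), "k1" (the pictures are not rectified: a ray, as slopes to the right and down, at radius r is drawn at 1 + k1 r^2 times it, then the intrinsics apply), "cam_to_world" (4x4, takes a point from camera to world coordinates). Camera axes: x right, y up, looking along -z (the intrinsics and any distortion apply to the point x, -y, -z); pixel columns grow to the right and rows downward; lengths in m; the calibration is good to about 2 mm. A picture is of the moment at which its call begins. There is no depth.
- r.finish_job(): hands the job in; it is judged then, once.
The state is a dict: "clock": time; "q": joint angles; "qd": joint speeds; "joint_torque": joint torques, N m; "tool_pos": TCP position; "eef_rot": TCP orientation; "contact_force": force on the tool from outside, world axes, zero at the start; "moment": the same for the moment, N m; "opening": opening from 0.0 (shut) to 1.0 (fully open); "finger_force": force on a finger pad.
Only numpy, scipy, OpenCV 4.12 (cv2) and the standard library are available. Lean on these libraries where they do the work, as an engineer would, in place of code of your own. Each camera call takes 0.05 s, during which the arm holds its last target. There are 200 camera calls.

## Working session

There is one attempt and no reset: what is moved stays moved. The work goes in short steps, Python scripts to look and compute and a shell command to move; the robot and the scene stay as the last step left them, time stands still between calls to the robot, and variables do not carry over. Pictures are saved under pics/ and viewed, at most 12 in all, crops included, and the job is handed in when it is done.

```bash
mkdir -p pics
cat > h.py <<'E'
import numpy as np, cv2, json
from plant import r
from scipy.spatial.transform import Rotation as R
def snap(name,fn):
    s=r.snapshot(name); cv2.imwrite(f'pics/{fn}.png',s['img'][:,:,::-1])
    np.savez(f'pics/{fn}.npz',**{k:np.array(s[k]) for k in('img','mtx','k1','cam_to_world')}); return s
def load(fn): return np.load(f'pics/{fn}.npz')
def px2w(s,uv,z):
    K=s['mtx'];k=float(s['k1']);T=s['cam_to_world']
    D=np.array([k,0,0,0,0.])
    p=cv2.undistortPoints(np.array(uv,float).reshape(-1,1,2),K,D).reshape(-1,2)
    d=np.c_[p[:,0],-p[:,1],-np.ones(len(p))]@T[:3,:3].T
    o=T[:3,3]; return o+d*((np.broadcast_to(z,len(p))-o[2])/d[:,2])[:,None]
def w2px(s,P):
    T=s['cam_to_world'];c=(np.atleast_2d(P)-T[:3,3])@T[:3,:3]
    p=c*[1,-1,-1]
    return cv2.projectPoints(p.reshape(-1,1,3),np.zeros(3),np.zeros(3),s['mtx'],np.array([float(s['k1']),0,0,0,0.]))[0].reshape(-1,2)
def crop(fn,out,u0,u1,v0,v1,f):
    im=cv2.imread(f'pics/{fn}.png')[v0:v1,u0:u1]; cv2.imwrite(f'pics/{out}.png',cv2.resize(im,None,fx=f,fy=f,interpolation=cv2.INTER_CUBIC))
def go(pos,Rm):
    "row numbers (from the measured pose) for target pos / rotation matrix"
    s=r.get_state();R0=R.from_quat(s['eef_rot'])
    d=R0.inv().apply(np.array(pos)-s['tool_pos'])/.15
    w=(R0.inv()*R.from_matrix(Rm)).as_rotvec()/(np.pi/2)
    return np.round(d,4),np.round(w,4)
def down(yaw):
    "tool pointing down, tool y (closing) at world yaw"
    y=np.array([np.cos(yaw),np.sin(yaw),0]);z=np.array([0,0,-1.]);return np.c_[np.cross(y,z),y,z]
E
python3 - <<'E'
from h import *
for n in('scene','top'):
    s=snap(n,n+'0'); print(n,s['mtx'],s['k1'],np.round(s['cam_to_world'],3))
print(r.get_state())
a=cv2.imread('pics/scene0.png');b=cv2.imread('pics/top0.png')
E
```

```text
scene [[512.529343     0.         318.04763953]
 [  0.         512.529343   197.33742558]
 [  0.           0.           1.        ]] -0.0981989491957148 [[ 0.883 -0.405  0.238  0.869]
 [ 0.469  0.759 -0.452 -0.687]
 [ 0.002  0.51   0.86   1.48 ]
 [ 0.     0.     0.     1.   ]]
top [[450.54770101   0.         313.40613467]
 [  0.         450.54770101 197.38176172]
 [  0.           0.           1.        ]] 0.021989498099574328 [[-0.022  0.984 -0.177  0.302]
 [-1.    -0.02   0.013  0.066]
 [ 0.009  0.178  0.984  1.168]
 [ 0.     0.     0.     1.   ]]
{'clock': 0.1, 'q': array([ 1.28678777,  0.68988843, -0.19450061,  1.56620302,  0.15729926,
        0.90249125, -0.2151063 ]), 'qd': array([-0.0005193 , -0.00089394,  0.00032958, -0.00302217, -0.00142355,
        0.00063502,  0.00036387]), 'joint_torque': array([-2.16343666e-03, -5.28498209e+01, -1.27088439e+00, -1.53836149e+01,
       -5.24652028e-02,  1.97277237e-03,  3.03482091e-05]), 'tool_pos': array([ 0.19508285, -0.59319969,  0.23800689]), 'eef_rot': array([ 9.87396989e-01,  1.58261006e-01, -1.89068411e-04, -7.77922307e-04]), 'contact_force': array([-0.21405513,  0.53602826, -0.35181981]), 'moment': array([0.02039579, 0.01694327, 0.00486024]), 'finger_force': 0.0, 'opening': 1.00117438245476}
```

View pics/top0.png

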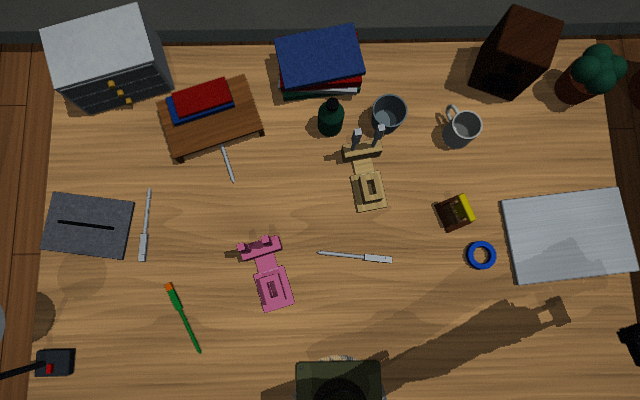

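View pics/scene0.png

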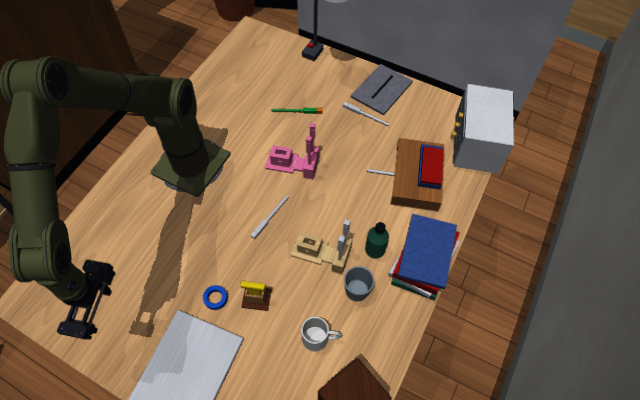

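The top view shows:
- **Bamboo rack:** (370,190). The pink look-alike at (270,285) is not meant.
- **Puller:** yellow, in the cork holder at (455,212).
- **Wanted peg:** it pokes out of the low shelf at (228,165).
- **Not meant:** green peg (182,318), plain spares (355,257) and (146,225).

I'll enlarge these to confirm and read off the pixels.

Run:
```python
from h import *
crop('top0','a',330,490,130,240,5)
crop('top0','b',150,270,70,190,5)
s=load('top0')
print(px2w(s,[(370,190),(455,212),(210,117),(228,165)],[.06,.1,.057,.008]))
```

```text
[[ 0.51770947 -0.09042636  0.06      ]
 [ 0.45218203 -0.28598532  0.1       ]
 [ 0.7181028   0.31380472  0.057     ]
 [ 0.60255536  0.27500054  0.008     ]]
```

View pics/a.png

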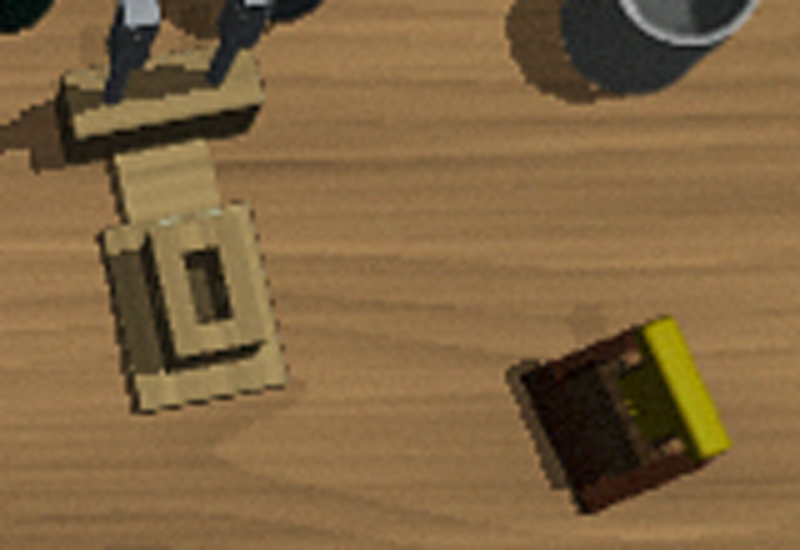

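View pics/b.png

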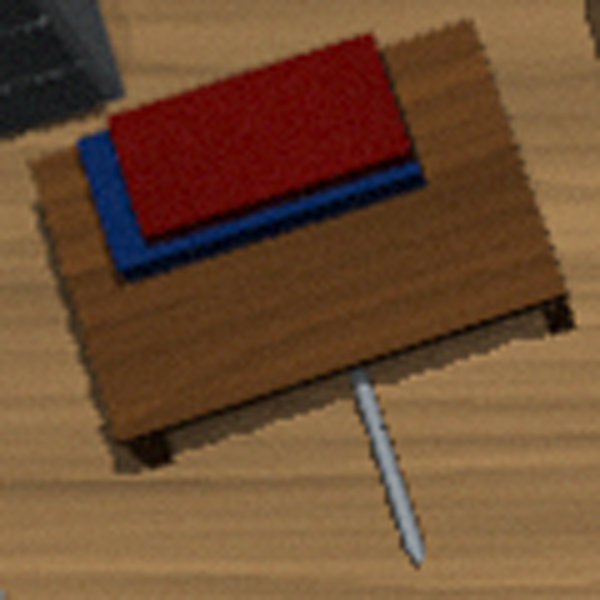

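Crop a shows the empty bamboo rack, with pocket corners near (183,253), (213,245), (230,315) and (200,323). The yellow handle's corners are at (643,327), (670,317), (730,445) and (703,455). Crop b shows the silver shaft leaving the shelf at (358,370), with its point at (418,565). It is the only peg under the shelf, so it is the wanted one; its orange end is hidden for now.

Run:
```python
from h import *
s=load('top0')
A=lambda l:[(330+u/5-.4,130+v/5-.4) for u,v in l]
B=lambda l:[(150+u/5-.4,70+v/5-.4) for u,v in l]
def show(n,P): print(n,np.round(P.mean(0),4),[ (round(float(np.linalg.norm(P[(i+1)%4]-P[i])),4), round(float(np.degrees(np.arctan2(*(P[(i+1)%4]-P[i])[1::-1]))),1)) for i in range(4)])
show('pocket',px2w(s,A([(183,253),(213,245),(230,315),(200,323)]),.06))
show('block',px2w(s,A([(150,222),(232,205),(265,340),(180,357)]),.06))
show('bar',px2w(s,A([(643,327),(670,317),(730,445),(703,455)]),.115))
P=px2w(s,B([(358,370),(418,565)]),.008);print('peg',P, np.degrees(np.arctan2(*(P[1]-P[0])[1::-1])))
print('riser',px2w(s,B([(125,437),(568,292),(472,20),(30,160)]),.057))
print('pink',px2w(s,[(237,243),(279,236),(270,285)],[.03,.03,.06]),px2w(s,[(237,250),(281,260)],0))
st=r.get_state();M=R.from_quat(st['eef_rot']).as_matrix();print('tool y',M[:,1],M[:,0])
```

```text
pocket [ 0.5269 -0.0931  0.06  ] [(0.0158, -76.0), (0.0367, -169.1), (0.0157, 103.9), (0.0367, 11.0)]
block [ 0.5286 -0.0933  0.06  ] [(0.0426, -79.2), (0.0709, -169.2), (0.0436, 100.3), (0.0705, 10.0)]
bar [ 0.4621 -0.3101  0.115 ] [(0.014, -70.9), (0.0661, -159.4), (0.0138, 108.9), (0.066, 20.7)]
peg [[0.66160278 0.29371579 0.008     ]
 [0.55472946 0.26084685 0.008     ]] -162.90469556822956
riser [[0.61321453 0.40114258 0.057     ]
 [0.68612796 0.17701642 0.057     ]
 [0.83610808 0.22692043 0.057     ]
 [0.76210323 0.45449523 0.057     ]]
pink [[0.39447458 0.24603995 0.03      ]
 [0.40984268 0.14045671 0.03      ]
 [0.28939114 0.16104214 0.06      ]] [[0.37893929 0.25061942 0.        ]
 [0.3509721  0.13776299 0.        ]]
tool y [ 0.31253259 -0.9499057  -0.00159608] [ 9.49906837e-01  3.12533175e-01 -1.27141626e-04]
```

```bash
python3 -c "
from h import *
print(go([.462,-.310,.239],down(np.radians(-69.4))))"
```

```text
(array([ 2.2804, -1.2373, -0.0049]), array([-0.001 ,  0.0001, -0.0265]))
```

```bash
python3 -m pendant '[1,0.4,-0.2,0,0,0,0, 1,0.7,-0.4,0,0,0,0, 1,1,-0.62,0,0,0,-0.02, 1,1,-0.62,0,0,0,-0.026]'; python3 -m pendant '[1,0.4,-0.2,0,0,0,0, 1,0.7,-0.4,0,0,0,0, 1,1,-0.61,0,0,0,0, 1,1,-0.61,0,0,0,0]'; python3 -m pendant '[1,0.28,0,0,0,0,0, 1,0.28,0,0,0,0,0, 1,0.28,0,0,0,0,0, 1,0.28,0,0,0,0,0]'
python3 - <<'E'
from h import *
print(go([.462,-.310,.239],down(np.radians(-69.4))))
s=snap('wrist','w1');cv2.imwrite('pics/w1v.png',s['img'][:,:,::-1]);print(s['mtx'][0,0],s['k1'],np.round(s['cam_to_world'],3))
E
```

```text
clock: 0.5
tool_pos: [0.3119, -0.4541, 0.2385]
eef_rot: [0.983, 0.181, 0.001, -0.001]
contact_force: [0.2, -0.9, 0.5]
opening: 0.998
finger_force: 0.0
clock: 0.9
tool_pos: [0.4199, -0.3154, 0.2386]
eef_rot: [0.983, 0.181, 0.001, -0.001]
contact_force: [-0.3, -0.6, 0.8]
opening: 1.0
finger_force: 0.0
clock: 1.3
tool_pos: [0.455, -0.3062, 0.2384]
eef_rot: [0.984, 0.178, -0.001, -0.0]
contact_force: [0.2, -0.4, 0.3]
opening: 1.003
finger_force: 0.0
(array([ 0.035 ,  0.04  , -0.0044]), array([-0.0003,  0.0011, -0.0016]))
289.0058273004094 -0.0014417331527462921 [[ 0.35   0.897  0.27   0.526]
 [-0.937  0.335  0.1   -0.281]
 [-0.001 -0.288  0.958  0.384]
 [ 0.     0.     0.     1.   ]]
```

View pics/w1.png

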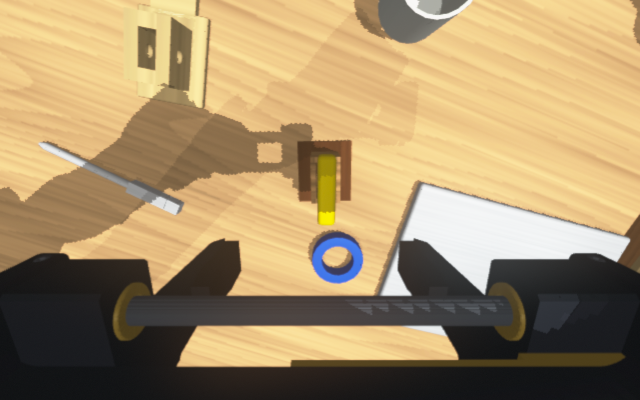

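Run:
```python
from h import *
crop('w1','c',100,370,0,240,2.5)
s=load('w1');im=s['img'].astype(int)
m=((im[:,:,0]>120)&(im[:,:,1]>100)&(im[:,:,2]<60)).astype(np.uint8)
for v in range(148,230,6):
    u=np.where(m[v,300:350])[0]; print(v,(u.min()+300,u.max()+300,im[v,327]) if len(u) else None)
for c in [(318,153),(335,153),(336,213),(317,213)]: print(px2w(s,[c],.115)[0])
```

```text
148 None
154 None
160 (np.int64(317), np.int64(336), array([155, 136,  14]))
166 (np.int64(318), np.int64(335), array([155, 136,  13]))
172 (np.int64(318), np.int64(335), array([155, 136,  10]))
178 (np.int64(318), np.int64(335), array([179, 160,   5]))
184 (np.int64(318), np.int64(335), array([179, 158,   3]))
190 (np.int64(318), np.int64(335), array([180, 159,   6]))
196 (np.int64(318), np.int64(335), array([178, 158,   7]))
202 (np.int64(317), np.int64(334), array([179, 158,  10]))
208 (np.int64(318), np.int64(334), array([179, 158,  10]))
214 (np.int64(318), np.int64(334), array([251, 242,   0]))
220 (np.int64(318), np.int64(334), array([251, 241,   0]))
226 None
[ 0.49558885 -0.2917263   0.115     ]
[ 0.50107866 -0.30643343  0.115     ]
[ 0.44699282 -0.32866756  0.115     ]
[ 0.4404673  -0.31119486  0.115     ]
```

View pics/c.png

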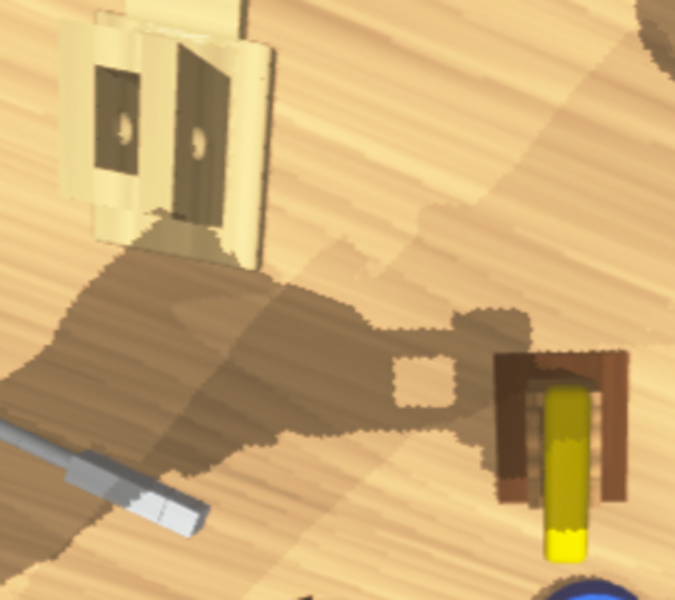

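Run:
```python
from h import *
s=load('w1')
P=px2w(s,[(327,157),(326.5,224),(317.5,190),(336,190)],.115);print(P, P[:2].mean(0),np.linalg.norm(P[0]-P[1]),np.linalg.norm(P[2]-P[3]),np.degrees(np.arctan2(*(P[0]-P[1])[1::-1])))
c=np.array([.4645,-.3105])
for n in('w1','top0'):
  S=load(n);print(n)
  ax=np.array([np.cos(np.radians(20.6)),np.sin(np.radians(20.6)),0]);ay=np.array([-ax[1],ax[0],0])
  print(w2px(S,[np.r_[c,.115]+i*.035*ax+j*.009*ay for i,j in((1,1),(1,-1),(-1,-1),(-1,1))]))
# rack from w1: block top corners/pocket (crop c /2.5 +100)
q=[(100+u/2.5-.3,v/2.5-.3) for u,v in((178,43),(230,77),(223,228),(173,217))]
print('w1 pocket?',px2w(s,q,.06))
s=load('top0');print(load('top0')['img'][197:222:3,458:478].tolist()[3][::2])
```

```text
[[ 0.49505779 -0.30082719  0.115     ]
 [ 0.43296359 -0.32404295  0.115     ]
 [ 0.46243844 -0.3035534   0.115     ]
 [ 0.46864107 -0.32016495  0.115     ]] [ 0.46401069 -0.31243507  0.115     ] 0.06629223638086928 0.017731783285882218 20.499749017201236
w1
[[315.44342626 153.77612809]
 [334.92150648 153.73141369]
 [333.96121221 224.65962035]
 [315.85012781 224.69476366]]
top0
[[457.22875856 193.6161666 ]
 [464.09683329 190.86478704]
 [476.82243666 217.95637876]
 [469.89086221 220.76631949]]
w1 pocket? [[ 0.56309181 -0.11233782  0.06      ]
 [ 0.55861759 -0.13422523  0.06      ]
 [ 0.50255628 -0.14445171  0.06      ]
 [ 0.49947814 -0.12387224  0.06      ]]
[[38, 32, 0], [40, 36, 6], [37, 31, 0], [148, 130, 8], [167, 159, 20], [161, 149, 1], [151, 131, 30], [149, 113, 80], [147, 111, 74], [146, 110, 72]]
```

```bash
python3 -m pendant '[1,0.042,0.058,0.3,0,0,0, 1,0.042,0.058,0.6,0,0,0, 1,0.042,0.058,0.85,0,0,0, 1,0.042,0.058,1,0,0,0, 1,0.042,0.058,1,0,0,0]'; python3 -m pendant '[0,0,0,0,0,0,0, 0,0,0,0,0,0,0, 0,0,0,0,0,0,0, 0,0,0,0,0,0,0, 0,0,0,0,0,0,0, 0,0,0,0,0,0,0, 0,0,0,0,0,0,0]' 40
```

```text
clock: 1.85
tool_pos: [0.4622, -0.3112, 0.0859]
eef_rot: [0.984, 0.177, -0.003, -0.002]
contact_force: [-0.9, 0.2, 0.0]
opening: 0.997
finger_force: 0.0
clock: 2.55
tool_pos: [0.4654, -0.3114, 0.0889]
eef_rot: [0.984, 0.178, 0.0, 0.0]
contact_force: [0.3, 0.6, -0.1]
opening: 0.389
finger_force: 0.0
```

```bash
python3 -m pendant '[0,0,0,0,0,0,0, 0,0,0,0,0,0,0, 0,0,0,0,0,0,0, 0,0,0,0,0,0,0, 0,0,0,0,0,0,0, 0,0,0,-0.1,0,0,0, 0,0,0,-0.3,0,0,0, 0,0,0,-0.5,0,0,0, 0,0,0,-0.7,0,0,0, 0,0,0,-0.8,0,0,0, 0,0,0,-0.8,0,0,0]'
python3 - <<'E'
from h import *
s=snap('top','t2')
crop('t2','d',320,480,130,240,5)
print(r.get_state()['tool_pos'],r.get_state()['finger_force'],r.get_state()['opening'])
print(go([.527,-.0933,.206],down(np.radians(-79.5))))
E
```

```text
clock: 3.65
tool_pos: [0.4666, -0.3121, 0.2108]
eef_rot: [0.984, 0.178, 0.002, 0.002]
contact_force: [0.3, -0.3, -1.9]
opening: 0.201
finger_force: 40.0
[ 0.46563642 -0.31163387  0.20929911] 39.99979952350259 0.19795546133035305
(array([ 0.8938, -1.2195,  0.0211]), array([ 0.0009, -0.0007,  0.1116]))
```

View pics/d.png

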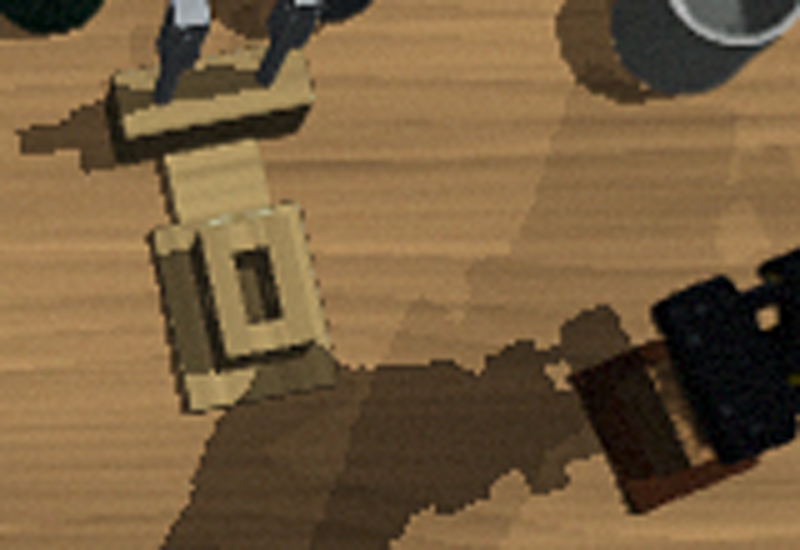

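```bash
python3 -m pendant '[0,0.05,-0.3,0,0,0,0.04, 0,0.1,-0.6,0,0,0,0.08, 0,0.15,-0.9,0,0,0,0.11, 0,0.2,-1,0,0,0,0.112, 0,0.2,-1,0,0,0,0.112, 0,0.2,-1,0,0,0,0.112, 0,0.2,-1,0,0,0,0.112]'
python3 - <<'E'
from h import *
print(go([.527,-.0933,.206],down(np.radians(-79.5))))
s=snap('wrist','w3');crop('w3','e',200,400,0,150,4)
crop('scene0','f',280,360,210,280,7)
im=np.hstack([cv2.imread('pics/e.png')[:490,100:]]);f=cv2.imread('pics/f.png')
print(np.round(s['cam_to_world'][:3,3],3)); print(w2px(s,[[.527,-.0933,.06]]),w2px(load('scene0'),[[.527,-.0933,.06]]))
E
```

```text
clock: 4.4
tool_pos: [0.4406, -0.1621, 0.2082]
eef_rot: [0.996, 0.09, -0.0, 0.0]
contact_force: [-0.1, 0.3, -0.6]
opening: 0.198
finger_force: 40.0
(array([ 0.649 , -0.3478,  0.0138]), array([ 0.0004,  0.0005, -0.0019]))
[ 0.515 -0.15   0.354]
[[262.7515097   92.81258271]] [[309.39621536 241.58406161]]
```

Run:
```python
from h import *
crop('w3','e',210,310,30,160,6)
crop('scene0','f',285,345,225,270,6)
e=cv2.imread('pics/e.png')[:600];f=cv2.imread('pics/f.png')
o=np.zeros((600,800,3),np.uint8);o[:e.shape[0],:400]=e[:,150:550];o[:270,430:790]=f;cv2.imwrite('pics/g.png',o)
```

```text
(no output)
```

View pics/g.png

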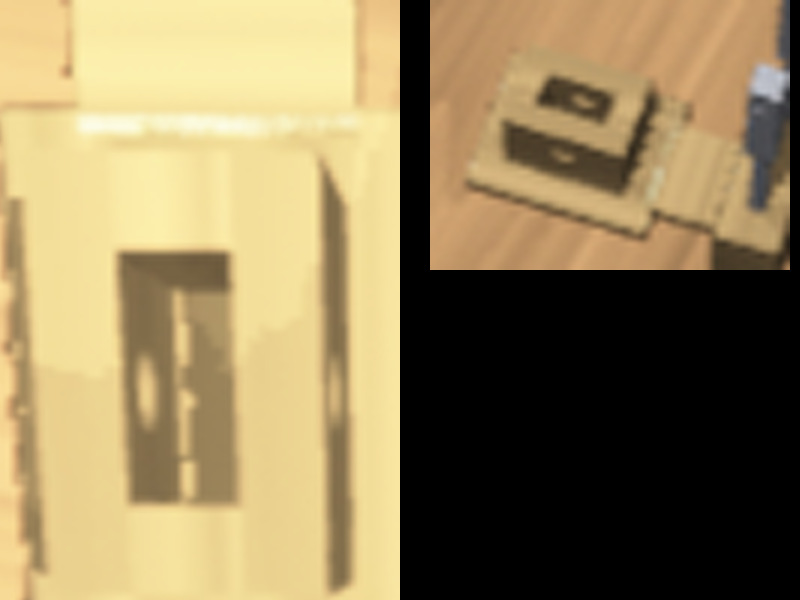

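The wrist crop shows the rack's pocket sharply: corners (118,252), (230,252), (240,503), (130,503). The scene crop shows the same pocket at about (550,75), (612,92), (600,117), (537,102).

Run:
```python
from h import *
def show(n,P): print(n,np.round(P.mean(0),4),[ (round(float(np.linalg.norm(P[(i+1)%4]-P[i])),4), round(float(np.degrees(np.arctan2(*(P[(i+1)%4]-P[i])[1::-1]))),1)) for i in range(4)])
show('w3',px2w(load('w3'),[(210+(u+150)/6-.4,30+v/6-.4) for u,v in((118,252),(230,252),(240,503),(130,503))],.06))
show('scene',px2w(load('scene0'),[(285+u/6-.4,225+v/6-.4) for u,v in((120,75),(182,92),(170,117),(107,102))],.06))
show('scenebar?',px2w(load('scene0'),[(310,240)]*4,.06))
```

```text
w3 [ 0.5272 -0.095   0.06  ] [(0.0174, -79.7), (0.0373, -169.8), (0.0178, 100.3), (0.0373, 9.7)]
scene [ 0.5237 -0.0916  0.06  ] [(0.0333, 11.2), (0.0154, -85.2), (0.0333, -166.6), (0.0167, 95.3)]
scenebar? [ 0.5261 -0.0877  0.06  ] [(0.0, 0.0), (0.0, 0.0), (0.0, 0.0), (0.0, 0.0)]
```

```bash
python3 -c "
from h import *
print(go([.5285,-.0942,.165],down(np.radians(-80))))"
```

```text
(array([ 0.6577, -0.3403,  0.288 ]), array([0.0004, 0.0004, 0.0035]))
```

```bash
python3 -m pendant '[0,0.25,-0.13,0,0,0,0, 0,0.5,-0.26,0,0,0,0.003, 0,0.658,-0.34,0.1,0,0,0.003, 0,0.658,-0.34,0.25,0,0,0.003, 0,0.658,-0.34,0.288,0,0,0.003, 0,0.658,-0.34,0.288,0,0,0.003, 0,0.658,-0.34,0.288,0,0,0.003]'
python3 - <<'E'
from h import *
print(go([.5285,-.0942,.0889],down(np.radians(-80))))
E
```

```text
clock: 5.15
tool_pos: [0.5284, -0.0937, 0.166]
eef_rot: [0.996, 0.088, 0.0, 0.0]
contact_force: [-0.4, -0.5, -0.3]
opening: 0.201
finger_force: 40.0
(array([1.000e-04, 2.800e-03, 5.141e-01]), array([ 0.0005, -0.0001,  0.0008]))
```

Lower slowly, stopping at about z 0.135 (foot 5 mm inside) to check the force.

```bash
python3 -m pendant '[0,0,0.002,0.1,0,0,0, 0,0,0.002,0.2,0,0,0, 0,0,0.002,0.25,0,0,0, 0,0,0.002,0.25,0,0,0]'; python3 -m pendant '[0,0,0,0.03,0,0,0, 0,0,0,0.06,0,0,0, 0,0,0,0.09,0,0,0, 0,0,0,0.12,0,0,0, 0,0,0,0.12,0,0,0]'
```

```text
clock: 5.55
tool_pos: [0.5282, -0.0932, 0.128]
eef_rot: [0.996, 0.088, -0.0, 0.0]
contact_force: [0.1, 0.7, -0.2]
opening: 0.197
finger_force: 40.0
clock: 6.05
tool_pos: [0.5283, -0.0925, 0.1094]
eef_rot: [0.996, 0.089, -0.001, -0.0]
contact_force: [-1.1, -0.6, -0.3]
opening: 0.197
finger_force: 40.0
```

```bash
python3 -m pendant '[0,0,0,0.04,0,0,0, 0,0,0,0.08,0,0,0, 0,0,0,0.11,0,0,0, 0,0,0,0.135,0,0,0, 0,0,0,0.15,0,0,0, 0,0,0,0.15,0,0,0]'
```

```text
clock: 6.65
tool_pos: [0.529, -0.0926, 0.0885]
eef_rot: [0.996, 0.089, 0.0, 0.0]
contact_force: [-1.9, 0.5, 9.8]
opening: 0.198
finger_force: 40.0
```

```bash
python3 -m pendant '[0.6,0,0,-0.03,0,0,0, 0.6,0,0,-0.03,0,0,0, 0.6,0,0,-0.03,0,0,0, 0.6,0,0,-0.03,0,0,0, 0.6,0,0,-0.03,0,0,0, 0.6,0,0,-0.25,0,0,0, 0.6,0,0,-0.5,0,0,0, 0.6,0,0,-0.8,0,0,0, 0.6,0,0,-1,0,0,0, 0.6,0,0,-1,0,0,0]'; python3 -c "
from h import *
print(go([.53,.255,.2],down(np.radians(-73))))"
```

```text
clock: 7.65
tool_pos: [0.5313, -0.093, 0.2415]
eef_rot: [0.996, 0.089, 0.004, 0.001]
contact_force: [-0.4, -0.3, -0.4]
opening: 0.602
finger_force: 0.0
(array([ 0.3989, -2.2854,  0.2743]), array([ 0.0019, -0.0052, -0.0758]))
```

```bash
python3 -m pendant '[0.6,0.05,-0.3,0,0,0,0, 0.6,0.1,-0.6,0,0,0,0, 0.6,0.15,-0.9,0,0,0,-0.04, 0.6,0.15,-1,0,0,0,-0.07]'; python3 -m pendant '[0.5,0.05,-0.3,0,0,0,0, 0.5,0.1,-0.6,0,0,0,0, 0.5,0.15,-0.9,0.1,0,0,0, 0.5,0.15,-1,0.2,0,0,0, 0.5,0.15,-1,0.25,0,0,0, 0.5,0.15,-1,0.25,0,0,0]'
python3 - <<'E'
from h import *
print(go([.53,.255,.2],down(np.radians(-73))))
s=snap('wrist','w4');snap('top','t4');crop('w4','i',200,440,0,180,3.3);print(w2px(s,[[.5547,.2608,.008],[.6616,.2937,.008]]))
E
```

```text
clock: 8.05
tool_pos: [0.5233, 0.0653, 0.2364]
eef_rot: [0.989, 0.149, -0.001, -0.002]
contact_force: [-0.0, 0.2, 0.2]
opening: 0.6
finger_force: 0.0
clock: 8.65
tool_pos: [0.5024, 0.2071, 0.1983]
eef_rot: [0.99, 0.143, -0.002, 0.001]
contact_force: [0.4, -0.8, -0.5]
opening: 0.502
finger_force: 0.0
(array([ 0.267 , -0.2542, -0.0128]), array([ 0.0014,  0.0026, -0.0061]))
[[284.5785798  125.47554644]
 [279.52941896  10.93709788]]
```

View pics/i.png

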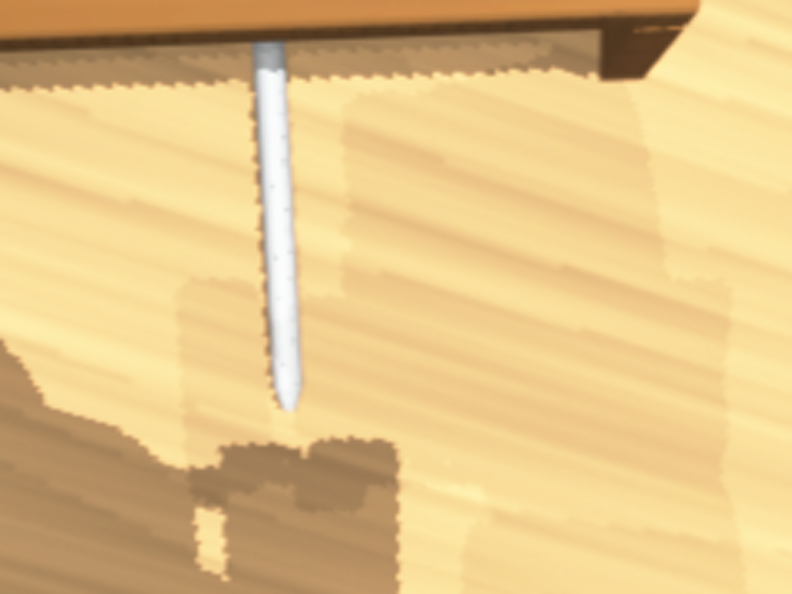

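The picture shows the shaft clear in front of the shelf: point at crop (289,411), axis passing (273,90).

Run:
```python
from h import *
s=load('w4')
P=px2w(s,[(200+u/3.3-.35,v/3.3-.35) for u,v in((289,411),(273,90),(269,45))],.008);print(P)
d=(P[1]-P[0])/np.linalg.norm(P[1]-P[0]);yaw=np.degrees(np.arctan2(d[1],d[0]));print(yaw,np.linalg.norm(P[2]-P[0]))
g=P[0]+.06*d;print(g,go([g[0],g[1],.04],down(np.radians(yaw-90))))
print(go([g[0],g[1],.003],down(np.radians(yaw-90))))
```

```text
[[0.55688294 0.25830191 0.008     ]
 [0.64859609 0.28739987 0.008     ]
 [0.66006096 0.29160347 0.008     ]]
17.602746476244757 0.10841908063794689
[0.61407351 0.27644685 0.008     ] (array([ 0.837 , -0.2429,  1.0647]), array([ 0.0012,  0.0005, -0.0145]))
(array([ 0.8372, -0.2433,  1.3114]), array([ 0.0012,  0.0005, -0.0145]))
```

```bash
python3 -m pendant '[0.5,0.3,-0.1,0,0,0,0, 0.5,0.6,-0.2,0.1,0,0,-0.01, 0.5,0.84,-0.243,0.35,0,0,-0.0145, 0.5,0.84,-0.243,0.65,0,0,-0.0145, 0.5,0.84,-0.243,0.9,0,0,-0.0145, 0.5,0.84,-0.243,1,0,0,-0.0145, 0.5,0.84,-0.243,1,0,0,-0.0145, 0.5,0.84,-0.243,1,0,0,-0.0145]'; python3 -c "
from h import *
print(go([.61407,.27645,.003],down(np.radians(-72.4))))"
```

```text
clock: 9.55
tool_pos: [0.6153, 0.2796, 0.0519]
eef_rot: [0.988, 0.154, 0.001, -0.0]
contact_force: [1.2, 0.4, 0.4]
opening: 0.502
finger_force: 0.0
(array([-0.015 ,  0.0173,  0.3261]), array([ 0.    , -0.0019,  0.0014]))
```

```bash
python3 -m pendant '[0.5,0,0.01,0.15,0,0,0, 0.5,0,0.01,0.25,0,0,0, 0.5,0,0.01,0.32,0,0,0, 0.5,0,0.01,0.32,0,0,0, 0,0,0.01,0.32,0,0,0, 0,0,0.01,0.32,0,0,0, 0,0,0.01,0.32,0,0,0, 0,0,0.01,0.32,0,0,0, 0,0,0.01,0.32,0,0,0, 0,0,0.01,0.32,0,0,0, 0,0,0.01,0.32,0,0,0]' 30
```

```text
clock: 10.65
tool_pos: [0.6143, 0.2787, 0.0021]
eef_rot: [0.988, 0.155, 0.0, -0.0]
contact_force: [0.8, -0.4, 0.2]
opening: 0.102
finger_force: 30.0
```

```bash
python3 -m pendant '[0,-0.1,0,0,0,0,0, 0,-0.25,0,0,0,0,0, 0,-0.4,0,0,0,0,0, 0,-0.55,0,0,0,0,0, 0,-0.7,0,0,0,0,0, 0,-0.75,0,0,0,0,0, 0,-0.75,0,0,0,0,0, 0,-0.75,0,0,0,0,0]'
python3 - <<'E'
from h import *
s=snap('top','t5');crop('t5','j',170,290,70,270,3.9)
j=cv2.imread('pics/j.png');print(j.shape);cv2.imwrite('pics/j.png',j[:600])
crop('t5','j',190,290,100,260,3.7)
E
```

```text
clock: 11.45
tool_pos: [0.5079, 0.2444, 0.002]
eef_rot: [0.988, 0.155, 0.0, -0.0]
contact_force: [0.2, 0.4, 0.0]
opening: 0.101
finger_force: 30.0
(780, 468, 3)
```

View pics/j.png

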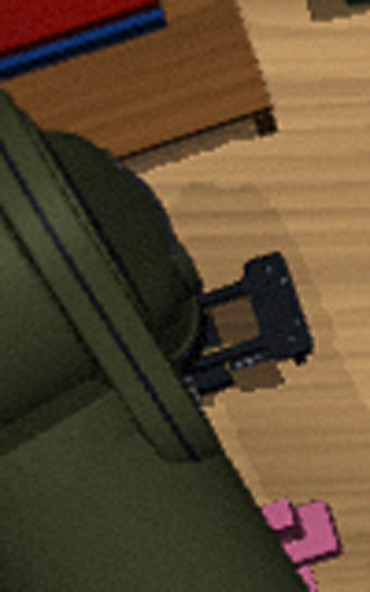

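The arm hides the peg in this view, but the shelf front is clear at the right. I'll check with the wrist camera by looking for orange.

Run:
```python
from h import *
s=snap('wrist','w5');im=s['img']
h=cv2.cvtColor(im,cv2.COLOR_RGB2HSV)
m=cv2.inRange(h,(3,190,120),(14,255,255));n,l,st,c=cv2.connectedComponentsWithStats(m)
t=r.get_state()['tool_pos'];d=np.array([np.cos(np.radians(17.6)),np.sin(np.radians(17.6)),0])
print([(x.tolist(),np.round(y)) for x,y in zip(st[1:],c[1:]) if x[4]>30], np.round(s['cam_to_world'][:3,3],3))
print(w2px(s,[t*[1,1,0]+d*k+[0,0,.016] for k in(.06,.112,.130)]))
```

```text
[([300, 22, 38, 2, 39], array([319.,  23.]))] [0.58  0.266 0.148]
[[316.08912274 152.16937448]
 [316.17763563  21.32931663]
 [316.2142253  -32.05642902]]
```

```bash
python3 -m pendant '[0.45,0,0,0,0,0,0, 0.45,0,0,0,0,0,0, 0.45,0,0,0,0,0,0, 0.45,0,0,-0.03,0,0,0, 0.45,0.2,0,-0.03,0,0,0, 0.45,0.45,0,-0.03,0,0,0, 0.45,0.65,0,-0.03,0,0,0, 0.45,0.733,0,-0.03,0,0,0, 0.45,0.733,0,0,0,0,0, 0.45,0.733,0,0,0,0,0]'; python3 -m pendant '[0,0,0,0,0,0,0, 0,0,0,0,0,0,0, 0,0,0,0,0,0,0, 0,0,0,0,0,0,0, 0,0,0,0,0,0,0, 0,0,0,0,0,0,0]' 55
```

```text
clock: 12.55
tool_pos: [0.6102, 0.2772, 0.0012]
eef_rot: [0.988, 0.155, -0.001, 0.0]
contact_force: [-0.6, 0.4, 0.2]
opening: 0.45
finger_force: 0.0
clock: 13.15
tool_pos: [0.6112, 0.2777, 0.0021]
eef_rot: [0.988, 0.155, -0.0, 0.0]
contact_force: [-1.5, 0.1, 2.6]
opening: 0.175
finger_force: 55.0
```

```bash
python3 -m pendant '[0,0,0,-0.1,0,0,0, 0,-0.05,0,-0.35,0,0,0, 0,-0.2,0,-0.65,0,0,0, 0,-0.3,0,-0.9,0,0,0, 0,-0.4,0,-1,0,0,0, 0,-0.4,0,-1,0,0,0, 0,-0.4,0,-1,0,0,0]'
python3 - <<'E'
from h import *
st=r.get_state();print(np.round(st['q'],2))
s=snap('wrist','w6');snap('scene','s6')
R0=R.from_quat(st['eef_rot'])
T=lambda x,y,z:st['tool_pos']+R0.apply([x,y,z])
# head top face, predicted px: far end and shoulder edges
print(w2px(s,[T(.02,-.008,-.014),T(.02,.008,-.014),T(.002,-.008,-.014),T(.002,.008,-.014)]))
h=cv2.cvtColor(s['img'],cv2.COLOR_RGB2HSV);m=cv2.inRange(h,(3,150,60),(16,255,255))[:200];n,l,b,c=cv2.connectedComponentsWithStats(m);print([x.tolist() for x in b[1:] if x[4]>60])
t=load('top0');print('pinkpeg tops?')
for z in(.0,.2):print(px2w(t,[(240,250),(279,240),(247,245),(272,240)],z)[:,:2].round(3).tolist())
# scene: where tip and head end should be
S=load('s6');print(w2px(S,[T(-.17,0,-.006),T(-.05,0,-.006),T(.02,0,-.006)]))
E
```

```text
clock: 13.85
tool_pos: [0.5551, 0.2595, 0.1524]
eef_rot: [0.988, 0.155, 0.001, -0.0]
contact_force: [0.8, 0.2, -0.5]
opening: 0.176
finger_force: 55.0
[-0.48  0.78 -0.06  1.69  0.07  0.68 -1.84]
[[299.67457453 234.2910022 ]
 [332.22769125 234.30013499]
 [300.34237405 267.06180465]
 [331.75362981 267.07204461]]
[[152, 0, 328, 92, 27503]]
pinkpeg tops?
[[0.379, 0.243], [0.402, 0.142], [0.391, 0.225], [0.403, 0.161]]
[[0.366, 0.213], [0.385, 0.129], [0.376, 0.198], [0.385, 0.144]]
[[317.08074248 136.42814401]
 [353.85514929 141.75203142]
 [375.49335125 144.91415902]]
```

```bash
python3 -m pendant '[0,0,0,-0.25,0,0,0, 0,0,0,-0.5,0,0,0, 0,0,0.15,-0.75,0,0,0, 0,-0.1,0.4,-0.8,0,0,0, 0,-0.2,0.7,-0.8,0,0,0, 0,-0.3,0.95,-0.8,0,0,0, 0,-0.3,1,-0.8,0,0,0, 0,-0.3,1,-0.8,0,0,0]'; python3 -m pendant '[0,-0.1,0.3,0,0,0,-0.05, 0,-0.2,0.6,0,0,0,-0.13, 0,-0.3,0.9,0,0,0,-0.2, 0,-0.3,1,0,0,0,-0.28, 0,-0.3,1,0,0,0,-0.28, 0,-0.3,1,0,0,0,-0.28]'
cat > tgt.py <<'E'
from h import *
a=np.radians(10.);rx=np.array([np.cos(a),np.sin(a),0]);ry=np.array([-rx[1],rx[0],0]);EYE=np.array([.5268,-.0945,.04])
def pose(s,tilt=10,dz=0,dx=0):
    "shoulder standing s m off the -y cheek, peg towards +ry"
    t=np.radians(tilt);Z=np.sin(t)*rx-np.cos(t)*np.array([0,0,1]);X=-ry;M=np.c_[X,np.cross(Z,X),Z]
    return EYE-ry*(.023+s)+[0,0,dz]+rx*dx-M@[-.05,0,-.0059],M
if __name__=='__main__':
    import sys
    print(go(*pose(*map(float,sys.argv[1:]))));print(np.round(r.get_state()['q'],2),pose(*map(float,sys.argv[1:]))[0])
E
python3 tgt.py .145 10 .22
```

```text
clock: 14.75
tool_pos: [0.5582, 0.1006, 0.2709]
eef_rot: [0.988, 0.153, -0.001, 0.0]
contact_force: [-0.2, 0.9, -1.0]
opening: 0.178
finger_force: 55.0
clock: 15.35
tool_pos: [0.5611, -0.0508, 0.2714]
eef_rot: [0.93, 0.366, 0.0, -0.001]
contact_force: [0.3, 1.8, -1.4]
opening: 0.176
finger_force: 55.0
(array([-1.1516,  1.2799,  0.1103]), array([0.0629, 0.1201, 1.3624]))
[ 0.15  0.57 -0.22  1.71  0.15  0.88 -0.96] [ 0.56566426 -0.30901018  0.25418963]
```

```bash
python3 -m pendant '[0,-0.1,0.1,0,0,0,0.08, 0,-0.25,0.25,0,0,0,0.17, 0,-0.4,0.4,0,0,0,0.26, 0,-0.5,0.55,0,0,0,0.35, 0,-0.6,0.65,0,0,0,0.44, 0,-0.6,0.65,0,0,0,0.53, 0,-0.6,0.65,0,0,0,0.62, 0,-0.6,0.65,0,0,0,0.7, 0,-0.6,0.65,0,0,0,0.7]'; python3 tgt.py .145 0 .22
```

```text
clock: 16.25
tool_pos: [0.5625, -0.1825, 0.2717]
eef_rot: [0.985, -0.172, -0.0, -0.001]
contact_force: [-0.3, 0.4, -1.5]
opening: 0.174
finger_force: 55.0
(array([0.3   , 0.7896, 0.1161]), array([-0.0007,  0.0007,  0.6686]))
[ 0.18  0.6   0.09  1.64 -0.07  0.9  -1.61] [ 0.5646553  -0.30918809  0.2541    ]
```

```bash
python3 -m pendant '[0,0.1,0.25,0,0,0,0, 0,0.2,0.5,0,0,0,0.08, 0,0.3,0.75,0.05,0,0,0.17, 0,0.3,0.79,0.1,0,0,0.26, 0,0.3,0.79,0.1,0,0,0.35, 0,0.3,0.79,0.1,0,0,0.44, 0,0.3,0.79,0.1,0,0,0.53, 0,0.3,0.79,0.1,0,0,0.61, 0,0.3,0.79,0.1,0,0,0.668, 0,0.3,0.79,0.1,0,0,0.668]'; python3 tgt.py .145 10 .1
python3 - <<'E'
from tgt import *
# predicted peg in the scene & wrist cams vs actual: measure orientation
s=snap('scene','s7');st=r.get_state();R0=R.from_quat(st['eef_rot']);T=lambda x:st['tool_pos']+R0.apply([x,0,-.0059])
uv=w2px(s,[T(-.17),T(-.05),T(.02)]);print(uv)
c=uv.mean(0).astype(int);im=s['img'][c[1]-60:c[1]+60,c[0]-80:c[0]+80,::-1]
im=cv2.resize(im,None,fx=5,fy=5,interpolation=cv2.INTER_CUBIC);cv2.imwrite('pics/k.png',im)
print('origin',c-[80,60])
E
```

```text
clock: 17.25
tool_pos: [0.5643, -0.3106, 0.2565]
eef_rot: [0.767, -0.642, -0.0, -0.0]
contact_force: [-0.4, -0.1, -0.6]
opening: 0.178
finger_force: 55.0
(array([-0.0079, -0.0107,  0.8155]), array([0.1111, 0.0009, 0.0016]))
[ 0.23  0.73  0.39  1.5  -0.31  0.98 -2.26] [ 0.56566426 -0.30901018  0.13418963]
[[301.76278204 224.71386631]
 [286.81186863 264.15500541]
 [277.51451839 288.69248876]]
origin [208 199]
```

```bash
python3 -m pendant '[0,0,0,0.2,0.05,0,0, 0,-0.008,-0.01,0.45,0.111,0,0, 0,-0.008,-0.01,0.7,0.111,0,0, 0,-0.008,-0.01,0.815,0.111,0,0, 0,-0.008,-0.01,0.815,0.111,0,0, 0,-0.008,-0.01,0.815,0.111,0,0]'; python3 tgt.py .145 10 0
```

```text
clock: 17.9
tool_pos: [0.5652, -0.3114, 0.1353]
eef_rot: [0.763, -0.64, 0.056, -0.067]
contact_force: [0.9, -0.5, -0.3]
opening: 0.176
finger_force: 55.0
(array([-0.0151,  0.1116,  0.6645]), array([-0.0005, -0.0002,  0.0003]))
[ 0.39  0.81  0.18  1.74 -0.5   0.51 -2.04] [ 0.56566426 -0.30901018  0.03418963]
```

```bash
python3 -m pendant '[0,0,0.03,0.2,0,0,0, 0,-0.01,0.07,0.4,0,0,0, 0,-0.015,0.1,0.6,0,0,0, 0,-0.015,0.112,0.664,0,0,0, 0,-0.015,0.112,0.664,0,0,0, 0,-0.015,0.112,0.664,0,0,0]'; python3 tgt.py .145 10 0
python3 - <<'E'
from tgt import *
st=r.get_state();R0=R.from_quat(st['eef_rot']);T=lambda x:st['tool_pos']+R0.apply([x,0,-.0059])
o=np.zeros((600,800,3),np.uint8)
for i,n in enumerate(('scene','top','wrist')):
  s=snap(n,n[0]+'8')
  uv=w2px(s,[T(-.17),T(-.11),T(-.05),EYE,EYE+[0,0,.02]-.023*ry]);print(n,uv.round(1).tolist())
  c=uv[[0,3]].mean(0).astype(int);print(c)
  if i<2:
    w,hh=(39,59);x0,y0=c-[w,hh];print('org',x0,y0)
    p=s['img'][max(0,y0):y0+2*hh,x0:x0+2*w,::-1];p=cv2.resize(p,None,fx=5,fy=5,interpolation=cv2.INTER_CUBIC);o[:p.shape[0],i*400:i*400+p.shape[1]]=p
cv2.imwrite('pics/m.png',o)
E
```

```text
clock: 18.5
tool_pos: [0.566, -0.3103, 0.0356]
eef_rot: [0.763, -0.641, 0.058, -0.067]
contact_force: [0.2, -0.4, -0.5]
opening: 0.175
finger_force: 55.0
(array([-0.0086,  0.0023,  0.0091]), array([-0.0014, -0.0017, -0.0008]))
[ 0.45  0.96  0.07  1.77 -0.55  0.31 -1.97] [ 0.56566426 -0.30901018  0.03418963]
scene [[304.2, 258.5], [297.8, 275.9], [291.1, 293.9], [309.2, 244.7], [306.8, 248.4]]
[306 251]
org 267 192
top [[389.2, 184.1], [412.1, 179.7], [434.9, 175.3], [370.4, 188.0], [380.4, 184.7]]
[379 186]
org 340 127
wrist [[321.0, 478.9], [321.2, 415.6], [321.5, 339.2], [321.7, 522.1], [316.8, 539.3]]
[321 500]
```

View pics/m.png

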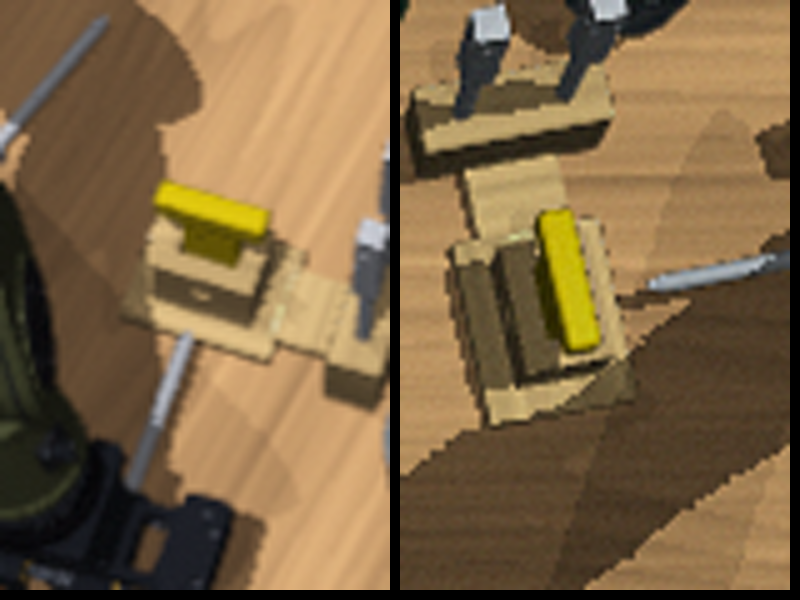

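The composite shows the puller standing in the rack. The peg's point is at (189,336) in the scene crop and (648,285) in the top crop, both within half a pixel of prediction. The cheek's hole is at (203,294) in the scene crop, so I'll check the alignment with that.

```bash
python3 - <<'E'
from tgt import *
s=load('s8');
for k in(-.003,0,.003): print(k,w2px(s,[EYE-.023*ry+k*rx])[0],w2px(s,[EYE-.023*ry+[0,0,k]])[0])
im=s['img'];print(im[246:256,301:314].sum(2))
E
python3 tgt.py .122 10 0
```

```text
-0.003 [305.94225349 250.82924584] [306.88162147 251.51276495]
0 [306.86546895 251.10500923] [306.86546895 251.10500923]
0.003 [307.78923357 251.38089685] [306.84926436 250.69589624]
[[327 417 457 467 481 483 491 489 488 484 482 485 483]
 [199 205 235 322 388 423 460 469 484 491 490 486 486]
 [198 192 195 200 204 233 265 324 420 458 473 489 493]
 [193 193 197 197 221 230 204 201 204 234 326 420 458]
 [204 199 196 198 274 312 273 249 203 200 202 199 231]
 [208 208 206 204 223 298 375 338 222 194 197 197 197]
 [300 256 221 209 209 207 205 208 203 197 197 195 196]
 [493 406 330 285 256 228 220 211 211 213 210 200 197]
 [530 524 507 462 396 344 312 274 258 228 220 218 212]
 [554 548 536 530 528 511 464 436 398 324 289 254 225]]
(array([-0.1608,  0.0016,  0.0092]), array([-0.0014, -0.0017, -0.0009]))
[ 0.45  0.96  0.07  1.77 -0.55  0.31 -1.97] [ 0.56167035 -0.28635961  0.03418963]
```

```bash
python3 -m pendant '[0,-0.08,0,0.005,0,0,0, 0,-0.14,0.001,0.008,0,0,0, 0,-0.18,0.001,0.008,0,0,0, 0,-0.21,0.001,0.008,0,0,0, 0,-0.24,0.001,0.008,0,0,0, 0,-0.24,0.001,0.008,0,0,0]'; python3 tgt.py .109 10 0
```

```text
clock: 19.25
tool_pos: [0.5585, -0.273, 0.0325]
eef_rot: [0.763, -0.641, 0.056, -0.067]
contact_force: [-0.3, 0.5, -0.5]
opening: 0.173
finger_force: 55.0
(array([ 0.0048, -0.0072, -0.0101]), array([ 0.0002,  0.0003, -0.0008]))
[ 0.41  0.95  0.04  1.85 -0.57  0.24 -1.99] [ 0.55941293 -0.2735571   0.03418963]
```

```bash
python3 -m pendant '[0,-0.04,0,0,0,0,0, 0,-0.08,0,0,0,0,0, 0,-0.12,0,0,0,0,0, 0,-0.16,0,0,0,0,0, 0,-0.2,0,0,0,0,0, 0,-0.2,0,0,0,0,0]'; python3 tgt.py .078 10 0;  python3 -m pendant '[0,-0.04,0,0,0,0,0, 0,-0.08,0,0,0,0,0, 0,-0.12,0,0,0,0,0, 0,-0.16,0,0,0,0,0, 0,-0.2,0,0,0,0,0, 0,-0.2,0,0,0,0,0]'; python3 tgt.py .05 10 0
```

```text
clock: 19.85
tool_pos: [0.5533, -0.2428, 0.0325]
eef_rot: [0.763, -0.641, 0.055, -0.067]
contact_force: [0.1, 0.2, -0.8]
opening: 0.174
finger_force: 55.0
(array([ 0.0026, -0.0063, -0.0102]), array([ 0.0002,  0.0008, -0.0004]))
[ 0.38  0.93  0.02  1.9  -0.59  0.19 -2.  ] [ 0.55402983 -0.24302806  0.03418963]
clock: 20.45
tool_pos: [0.5481, -0.2132, 0.0325]
eef_rot: [0.763, -0.641, 0.055, -0.067]
contact_force: [-0.6, -1.1, -1.2]
opening: 0.178
finger_force: 55.0
(array([ 0.016 , -0.0064, -0.0103]), array([ 0.0003,  0.0008, -0.0004]))
[ 0.35  0.92 -0.01  1.95 -0.62  0.14 -2.02] [ 0.54916769 -0.21545345  0.03418963]
```

```bash
python3 tgt.py .025 6 0; python3 tgt.py .048 6 0
```

```text
(array([-0.1507, -0.0036, -0.0102]), array([-0.0441,  0.0008, -0.0004]))
[ 0.35  0.92 -0.01  1.95 -0.62  0.14 -2.02] [ 0.54442487 -0.19090407  0.03413232]
(array([ 0.0027, -0.0037, -0.0104]), array([-0.0441,  0.0008, -0.0004]))
[ 0.35  0.92 -0.01  1.95 -0.62  0.14 -2.02] [ 0.54841878 -0.21355465  0.03413232]
```

```bash
python3 -m pendant '[0,0,-0.002,-0.005,-0.02,0,0, 0,0,-0.004,-0.01,-0.044,0,0, 0,-0.04,-0.004,-0.01,-0.044,0,0, 0,-0.08,-0.004,-0.01,-0.044,0,0, 0,-0.12,-0.004,-0.01,-0.044,0,0, 0,-0.15,-0.004,-0.01,-0.044,0,0, 0,-0.15,-0.004,-0.01,-0.044,0,0]'; python3 tgt.py 0 6 0
```

```text
clock: 21.15
tool_pos: [0.5443, -0.1914, 0.0341]
eef_rot: [0.765, -0.642, 0.033, -0.041]
contact_force: [0.6, 0.2, -0.8]
opening: 0.18
finger_force: 55.0
(array([-1.696e-01, -1.300e-03,  1.000e-04]), array([-0.0002,  0.0008, -0.0009]))
[ 0.22  0.92  0.11  1.94 -0.62  0.23 -2.08] [ 0.54008367 -0.16628387  0.03413232]
```

Now about 25 mm to go; I'll push slowly and watch the force.

```bash
python3 -m pendant '[0,-0.03,0,0,0,0,0, 0,-0.06,0,0,0,0,0, 0,-0.09,0,0,0,0,0, 0,-0.12,0,0,0,0,0, 0,-0.14,0,0,0,0,0, 0,-0.14,0,0,0,0,0]';  python3 -m pendant '[0,-0.01,0,0,0,0,0, 0,-0.02,0,0,0,0,0, 0,-0.03,0,0,0,0,0, 0,-0.03,0,0,0,0,0]'; python3 tgt.py 0 6 0
```

```text
clock: 21.75
tool_pos: [0.541, -0.1711, 0.0341]
eef_rot: [0.765, -0.642, 0.034, -0.04]
contact_force: [-0.2, -0.1, -0.9]
opening: 0.171
finger_force: 55.0
clock: 22.15
tool_pos: [0.5403, -0.1672, 0.0341]
eef_rot: [0.764, -0.643, 0.034, -0.04]
contact_force: [0.8, -0.9, -1.0]
opening: 0.178
finger_force: 55.0
(array([-0.0062,  0.0004, -0.0001]), array([-0.0003, -0.    , -0.0011]))
[ 0.19  0.92  0.09  1.97 -0.64  0.19 -2.1 ] [ 0.54008367 -0.16628387  0.03413232]
```

```bash
python3 -m pendant '[0,-0.01,0,0,0,0,0, 0,-0.02,0,0,0,0,0, 0,-0.02,0,0,0,0,0]';  python3 -m pendant '[0,-0.01,0,0,0,0,0, 0,-0.02,0,0,0,0,0, 0,-0.02,0,0,0,0,0]'
```

```text
clock: 22.45
tool_pos: [0.54, -0.1656, 0.0343]
eef_rot: [0.764, -0.643, 0.035, -0.04]
contact_force: [0.8, -3.0, -1.7]
opening: 0.175
finger_force: 55.0
clock: 22.75
tool_pos: [0.5399, -0.1655, 0.0345]
eef_rot: [0.763, -0.644, 0.037, -0.039]
contact_force: [0.3, -7.2, -1.2]
opening: 0.174
finger_force: 55.0
```

```bash
python3 -m pendant '[0,-0.02,0,0,0,0,0, 0,-0.03,0,0,0,0,0, 0,-0.03,0,0,0,0,0]'; python3 tgt.py 0 6 0
```

```text
clock: 23.05
tool_pos: [0.5398, -0.1655, 0.0349]
eef_rot: [0.762, -0.645, 0.04, -0.037]
contact_force: [1.1, -14.2, -1.5]
opening: 0.178
finger_force: 55.0
(array([ 0.0055, -0.0001,  0.0053]), array([-0.0022, -0.0091, -0.0049]))
[ 0.18  0.91  0.09  1.99 -0.65  0.17 -2.11] [ 0.54008367 -0.16628387  0.03413232]
```

```bash
python3 -m pendant '[0,0.02,0,0,0,0,0, 0,0.045,0,0,0,0,0, 0,0.045,0,0,0,0,0]';  python3 -m pendant '[0.4,0,0,0,0,0,0, 0.4,0,0,0,0,0,0, 0.4,0,0,0,0,0,0, 0.4,0,0,0,0,0,0, 0.4,0,0,-0.15,0,0,0, 0.4,0,0,-0.4,0,0,0, 0.4,0,0,-0.7,0,0,0, 0.4,0,0,-1,0,0,0, 0.4,0,0,-1,0,0,0, 0.4,0,0,-1,0,0,0]'
python3 - <<'E'
from tgt import *
for n in('scene','top','wrist'):
  s=snap(n,n[0]+'9');print(n,w2px(s,[EYE-.023*ry,EYE-.093*ry,EYE+.097*ry,EYE-.023*ry+[0,0,.02]]).round(1).tolist())
s=load('w9');h=cv2.cvtColor(s['img'],cv2.COLOR_RGB2HSV)
for n in('t9','s9','w9'):
  h=cv2.cvtColor(load(n)['img'],cv2.COLOR_RGB2HSV);m=cv2.inRange(h,(3,200,90),(14,255,255));k,l,b,c=cv2.connectedComponentsWithStats(m);print(n,[(x.tolist(),y.round(1).tolist()) for x,y in zip(b[1:],c[1:]) if x[4]>12])
t=load('t9');print('pred orange top',w2px(t,[EYE-.084*ry+[0,0,.006]]),w2px(load('s9'),[EYE-.084*ry+[0,0,.006]]))
E
```

```text
clock: 23.35
tool_pos: [0.54, -0.1655, 0.0343]
eef_rot: [0.764, -0.643, 0.035, -0.04]
contact_force: [0.8, -5.7, -0.2]
opening: 0.176
finger_force: 55.0
clock: 24.35
tool_pos: [0.5246, -0.1659, 0.1841]
eef_rot: [0.765, -0.642, 0.035, -0.041]
contact_force: [-0.4, -0.1, -1.0]
opening: 0.398
finger_force: 0.0
scene [[306.9, 251.1], [299.5, 271.2], [318.9, 218.5], [306.8, 248.4]]
top [[379.2, 186.3], [405.8, 181.1], [333.2, 195.2], [380.4, 184.7]]
wrist [[319.6, 234.4], [319.5, 170.0], [319.6, 327.3], [317.6, 242.1]]
t9 [([164, 283, 9, 8, 40], [168.2, 286.6])]
s9 [([318, 108, 4, 6, 23], [319.4, 110.4]), ([298, 266, 6, 7, 31], [300.5, 268.8])]
w9 [([312, 169, 1, 15, 15], [312.0, 176.0])]
pred orange top [[402.89100351 181.28424928]] [[300.37185317 267.80580353]]
```

Run:
```python
from tgt import *
s=load('w9');im=s['img'];print([(v,im[v,319].tolist()) for v in range(160,256,3)])
Z=lambda d,z:w2px(s,[EYE-d*ry+[0,0,z-.04]])[0].round(1)
print('cheek top edge',Z(.023,.06),'shoulder top',Z(.023,.047),'orange border',Z(.075,.046),'end top',Z(.093,.044), 'tip',Z(-.097,.042))
print([(u,im[185,u].tolist()) for u in range(296,344,4)])
```

```text
[(160, [242, 206, 141]), (163, [242, 205, 142]), (166, [241, 204, 139]), (169, [250, 147, 14]), (172, [253, 157, 18]), (175, [253, 156, 16]), (178, [253, 154, 10]), (181, [253, 152, 8]), (184, [252, 151, 10]), (187, [235, 235, 234]), (190, [239, 240, 240]), (193, [239, 240, 239]), (196, [239, 239, 239]), (199, [239, 239, 239]), (202, [238, 239, 239]), (205, [238, 239, 239]), (208, [238, 239, 238]), (211, [238, 238, 238]), (214, [237, 238, 238]), (217, [237, 237, 237]), (220, [236, 238, 237]), (223, [236, 238, 238]), (226, [236, 237, 237]), (229, [236, 237, 237]), (232, [165, 165, 163]), (235, [138, 135, 132]), (238, [111, 94, 67]), (241, [156, 132, 91]), (244, [156, 133, 92]), (247, [152, 129, 90]), (250, [151, 128, 88]), (253, [150, 128, 88])]
cheek top edge [317.6 242.1] shoulder top [318.9 237. ] orange border [318.9 188.8] end top [319.1 170.7] tip [319.4 328.5]
[(296, [245, 212, 145]), (300, [247, 217, 149]), (304, [251, 225, 157]), (308, [248, 219, 151]), (312, [193, 123, 85]), (316, [249, 150, 49]), (320, [248, 148, 52]), (324, [248, 149, 61]), (328, [187, 131, 84]), (332, [246, 215, 148]), (336, [250, 222, 155]), (340, [247, 217, 150])]
```

Run:
```python
from tgt import *
im=load('w9')['img'].astype(int)
for v in range(226,242): print(v,im[v,304:338:1].sum(1).tolist())
```

```text
226 [287, 285, 284, 286, 286, 286, 290, 317, 400, 639, 708, 715, 716, 716, 715, 710, 710, 710, 709, 708, 713, 720, 722, 622, 436, 373, 374, 377, 377, 378, 376, 376, 377, 382]
227 [285, 285, 286, 286, 286, 285, 290, 315, 400, 641, 708, 716, 716, 716, 713, 710, 710, 710, 709, 708, 713, 719, 722, 614, 432, 374, 371, 371, 370, 370, 371, 371, 371, 370]
228 [285, 284, 283, 283, 284, 284, 288, 314, 400, 641, 708, 715, 715, 716, 713, 710, 708, 709, 707, 707, 713, 719, 721, 612, 424, 365, 365, 366, 366, 366, 365, 364, 368, 366]
229 [279, 277, 278, 278, 279, 278, 281, 311, 399, 639, 707, 715, 715, 716, 714, 710, 708, 709, 707, 707, 713, 719, 721, 608, 393, 336, 349, 350, 352, 352, 345, 346, 352, 354]
230 [275, 274, 275, 274, 273, 273, 276, 305, 392, 638, 707, 713, 712, 713, 711, 707, 707, 707, 707, 706, 711, 718, 719, 604, 384, 319, 336, 343, 343, 337, 307, 312, 325, 325]
231 [269, 271, 273, 274, 274, 275, 275, 293, 369, 630, 703, 694, 683, 683, 681, 679, 695, 704, 705, 703, 692, 689, 689, 564, 370, 289, 315, 332, 335, 330, 299, 281, 283, 281]
232 [263, 263, 266, 263, 266, 269, 267, 274, 348, 
[... 999 characters left out ...]

238 [266, 266, 265, 264, 264, 266, 266, 266, 266, 266, 266, 268, 269, 271, 272, 272, 274, 272, 271, 269, 270, 271, 274, 268, 269, 271, 270, 272, 272, 272, 272, 272, 273, 272]
239 [266, 266, 267, 266, 265, 267, 266, 266, 266, 267, 269, 280, 285, 274, 269, 269, 267, 267, 266, 269, 279, 288, 287, 277, 271, 270, 270, 270, 269, 270, 283, 289, 290, 278]
240 [277, 275, 272, 272, 271, 272, 270, 272, 271, 272, 289, 327, 341, 316, 298, 291, 281, 276, 272, 273, 314, 336, 336, 309, 293, 288, 287, 277, 270, 274, 314, 338, 336, 309]
241 [315, 314, 304, 299, 299, 300, 298, 298, 293, 295, 330, 386, 408, 404, 392, 379, 359, 342, 308, 286, 327, 358, 364, 361, 360, 354, 347, 317, 286, 280, 322, 344, 348, 345]
```

The close look suggests the shoulder may stand 2–3 mm off now that the head has drooped. I'll push the head's end home with closed fingers.

Run:
```python
from tgt import *
P,M=pose(0,0)
p=EYE-.13*ry;p[2]=.10;print(go(p,M))
```

```text
(array([ 0.4046, -0.0489,  0.5529]), array([-0.0655,  0.0011, -0.0009]))
```

```bash
python3 -m pendant '[0,0.15,-0.01,0,-0.03,0,0, 0,0.3,-0.03,0,-0.066,0,0, 0,0.405,-0.049,0.2,-0.066,0,0, 0,0.405,-0.049,0.4,-0.066,0,0, 0,0.405,-0.049,0.553,-0.066,0,0, 0,0.405,-0.049,0.553,-0.066,0,0, 0,0.405,-0.049,0.553,-0.066,0,0]' 20
python3 - <<'E'
from tgt import *
P,M=pose(0,0)
p=EYE-.13*ry;p[2]=.022;print(go(p,M))
E
```

```text
clock: 25.2
tool_pos: [0.5496, -0.2234, 0.1007]
eef_rot: [0.765, -0.644, -0.001, -0.0]
contact_force: [-0.3, -0.7, 0.2]
opening: 0.005
finger_force: 0.0
(array([-5.700e-03,  3.000e-04,  5.245e-01]), array([ 0.0003,  0.0008, -0.0015]))
```

```bash
python3 -m pendant '[0,0,0,0.15,0,0,0, 0,0,0,0.35,0,0,0, 0,0,0,0.52,0,0,0, 0,0,0,0.52,0,0,0, 0,0,0,0.52,0,0,0, 0,-0.05,0,0.52,0,0,0, 0,-0.1,0,0.52,0,0,0, 0,-0.13,0,0.52,0,0,0, 0,-0.13,0,0.52,0,0,0]'; python3 -m pendant '[0,-0.02,0,0,0,0,0, 0,-0.04,0,0,0,0,0, 0,-0.04,0,0,0,0,0]'
```

```text
clock: 26.1
tool_pos: [0.5475, -0.2027, 0.0242]
eef_rot: [0.766, -0.643, 0.0, -0.001]
contact_force: [-0.4, 0.0, -0.2]
opening: 0.011
finger_force: 0.0
clock: 26.4
tool_pos: [0.546, -0.1979, 0.0235]
eef_rot: [0.766, -0.643, 0.0, -0.001]
contact_force: [-0.1, -0.4, -0.8]
opening: 0.008
finger_force: 0.0
```

```bash
python3 -m pendant '[0,-0.02,0,0,0,0,0, 0,-0.03,0,0,0,0,0, 0,-0.03,0,0,0,0,0]'; python3 -m pendant '[0,-0.015,0,0,0,0,0, 0,-0.03,0,0,0,0,0, 0,-0.03,0,0,0,0,0]'
```

```text
clock: 26.7
tool_pos: [0.5457, -0.1959, 0.0239]
eef_rot: [0.765, -0.644, 0.002, 0.0]
contact_force: [0.7, -4.3, -0.4]
opening: 0.004
finger_force: 2.2
clock: 27.0
tool_pos: [0.5457, -0.1954, 0.0246]
eef_rot: [0.764, -0.645, 0.005, 0.002]
contact_force: [1.3, -9.8, 0.9]
opening: 0.004
finger_force: 5.2
```

```bash
python3 -m pendant '[0,-0.02,0,0,0,0,0, 0,-0.04,0,0,0,0,0, 0,-0.04,0,0,0,0,0, 0,-0.04,0,0,0,0,0]'; python3 -m pendant '[0,0.1,0,0,0,0,0, 0,0.2,0,0,0,0,0, 0,0.25,0,-0.1,0,0,0, 0,0.25,0,-0.4,0,0,0, 0,0.25,0,-0.7,0,0,0, 0,0.25,0,-1,0,0,0, 0,0.25,0,-1,0,0,0, 0,0.25,0,-1,0,0,0]'
python3 - <<'E'
from tgt import *
s=snap('wrist','w10');t=snap('scene','s10');im=s['img'].astype(int)
q=lambda d,z:w2px(s,[EYE-d*ry+[0,0,z-.04]])[0]
a,b,o,e=q(.023,.06),q(.023,.047),q(.075,.046),q(.093,.044);print(a,b,o,e)
u=int(round(b[0]))
if 0<b[1]<400:
  for v in range(int(e[1])-6,min(399,int(a[1])+5)):print(v,im[v,u].tolist(), end=' ')
  print()
  for v in range(int(b[1])-7,min(399,int(b[1])+7)):print(v,im[v,u-14:u+14].sum(1).tolist())
h=cv2.cvtColor(t['img'],cv2.COLOR_RGB2HSV);m=cv2.inRange(h,(3,200,90),(14,255,255));k,l,bb,c=cv2.connectedComponentsWithStats(m);print([(x.tolist(),y.round(1).tolist()) for x,y in zip(bb[1:],c[1:]) if x[4]>12])
E
```

```text
clock: 27.4
tool_pos: [0.5456, -0.195, 0.0254]
eef_rot: [0.763, -0.646, 0.009, 0.003]
contact_force: [1.1, -18.2, 0.7]
opening: -0.001
finger_force: 9.1
clock: 28.2
tool_pos: [0.5501, -0.2198, 0.1741]
eef_rot: [0.766, -0.643, 0.0, -0.001]
contact_force: [-0.1, 0.7, -0.3]
opening: 0.005
finger_force: 0.0
[321.8406769  297.05151428] [321.74800008 289.87206511] [321.84431718 245.48666025] [321.86705143 228.53283453]
222 [151, 94, 49] 223 [125, 70, 30] 224 [122, 68, 28] 225 [139, 75, 27] 226 [186, 97, 23] 227 [197, 103, 25] 228 [196, 102, 24] 229 [196, 102, 24] 230 [195, 101, 23] 231 [195, 101, 22] 232 [195, 100, 21] 233 [195, 100, 22] 234 [193, 99, 19] 235 [193, 99, 19] 236 [193, 99, 19] 237 [193, 99, 18] 238 [192, 98, 19] 239 [183, 94, 20] 240 [144, 78, 30] 241 [76, 51, 37] 242 [62, 47, 38] 243 [61, 46, 37] 244 [60, 46, 37] 245 [60, 45, 36] 246 [60, 46, 37] 247 [59, 45, 37] 248 [59, 45, 37] 249 [58, 44, 36] 250 [57, 44, 37] 251 [56, 43, 36] 252 [56, 43, 36] 253 [55, 43, 36] 254 [55, 43, 36] 255 [54, 42, 35] 256 [54, 42, 36] 257 [53, 40, 34] 258 [51, 39, 32] 259 [50, 38, 30] 260 [50, 38
[... 2008 characters left out ...]
175, 176, 172, 142, 118, 117, 115, 114]
292 [176, 174, 175, 177, 175, 175, 176, 173, 141, 122, 153, 168, 138, 120, 119, 121, 125, 145, 159, 162, 163, 165, 163, 135, 117, 118, 115, 114]
293 [164, 169, 173, 174, 174, 174, 174, 171, 139, 119, 150, 168, 138, 115, 113, 114, 114, 116, 119, 120, 119, 122, 121, 117, 113, 114, 114, 116]
294 [126, 148, 162, 164, 164, 165, 164, 160, 136, 124, 154, 166, 139, 118, 115, 116, 116, 116, 115, 116, 116, 114, 119, 119, 116, 116, 116, 119]
295 [131, 137, 139, 140, 136, 138, 137, 136, 135, 136, 159, 161, 142, 132, 133, 130, 132, 131, 134, 133, 133, 132, 133, 135, 132, 132, 133, 135]
[([318, 108, 4, 6, 23], [319.4, 110.4]), ([298, 267, 6, 6, 24], [300.5, 269.3])]
```

Run:
```python
from tgt import *
P,M=pose(0,6);print(go([.5246,-.1659,.1841],M))
```

```text
(array([-0.379,  0.098, -0.079]), array([ 0.0672,  0.0018, -0.0009]))
```

```bash
python3 -m pendant '[0.4,-0.1,0.03,-0.05,0.03,0,0, 0.4,-0.25,0.07,-0.08,0.067,0,0, 0.4,-0.379,0.098,-0.08,0.067,0,0, 0.4,-0.379,0.098,-0.08,0.067,0,0, 0.4,-0.379,0.098,-0.08,0.067,0,0, 0.4,-0.379,0.098,-0.08,0.067,0,0]'
python3 - <<'E'
from tgt import *
s=snap('wrist','w11');im=s['img'].astype(int)
q=lambda S,d,z:w2px(S,[EYE-d*ry+[0,0,z-.04]])[0].round(1)
for n in('w9','w11'):
  S=load(n);i=S['img'].astype(int);print(n,[q(S,*k) for k in((.023,.06),(.023,.047),(.075,.046),(.093,.044))])
  u=319;print([(v,i[v,u].tolist()) for v in range(164,192) if abs(i[v,u]-i[v-1,u]).sum()>25])
for v in range(230,243): print(v,im[v,308:332].sum(1).tolist())
E
```

```text
clock: 28.9
tool_pos: [0.526, -0.1681, 0.1849]
eef_rot: [0.764, -0.643, 0.035, -0.04]
contact_force: [0.4, 0.3, -0.0]
opening: 0.4
finger_force: 0.0
w9 [array([317.6, 242.1]), array([318.9, 237. ]), array([318.9, 188.8]), array([319.1, 170.7])]
[(167, [233, 186, 125]), (168, [210, 120, 53]), (169, [250, 147, 14]), (185, [249, 147, 49]), (186, [196, 159, 141]), (187, [235, 235, 234])]
w11 [array([320.1, 244.2]), array([321.4, 239.1]), array([321.5, 191.5]), array([321.7, 173.6])]
[(170, [220, 161, 102]), (171, [206, 116, 48]), (172, [252, 153, 20]), (188, [248, 157, 90]), (189, [217, 196, 186]), (190, [240, 240, 240])]
230 [289, 288, 290, 291, 291, 305, 382, 551, 686, 715, 716, 716, 715, 713, 710, 710, 710, 707, 712, 718, 719, 709, 556, 382]
231 [284, 283, 284, 283, 285, 298, 363, 540, 686, 713, 698, 686, 687, 702, 707, 707, 707, 705, 708, 698, 691, 677, 504, 318]
232 [282, 279, 279, 279, 280, 294, 368, 523, 680, 704, 604, 497, 503, 630, 674, 677, 677, 677, 689, 602, 503, 481, 377, 288]
233 [279, 276, 279, 279, 279, 284, 327, 428, 624, 672, 559, 456, 446, 468, 474, 476, 474, 493, 610,
[... 450 characters left out ...]
 359, 370, 376, 409, 432, 437, 402, 373, 370, 351, 331, 304, 280, 266, 265]
238 [274, 275, 274, 274, 272, 272, 273, 274, 286, 314, 359, 387, 408, 420, 425, 416, 396, 366, 316, 287, 276, 274, 273, 272]
239 [273, 272, 272, 272, 274, 274, 273, 273, 274, 279, 300, 324, 334, 337, 332, 324, 316, 298, 280, 290, 295, 294, 292, 284]
240 [269, 271, 271, 272, 270, 271, 272, 270, 269, 277, 317, 341, 345, 341, 317, 298, 294, 281, 281, 319, 341, 344, 341, 315]
241 [272, 271, 270, 270, 271, 271, 271, 270, 272, 276, 310, 330, 341, 346, 342, 342, 337, 301, 279, 308, 330, 340, 347, 343]
242 [275, 275, 275, 275, 275, 275, 275, 275, 275, 276, 280, 287, 315, 332, 336, 343, 342, 303, 276, 279, 284, 314, 331, 331]
```

```bash
python3 -c "
from plant import r
print(r.get_state()['clock']); print(r.finish_job())"
```

```text
28.95
the job is handed in; nothing more can be done
None
```

I handed the job in at 28.95 s: the puller is down on the pocket floor, and the orange-ended peg went in from the -y side through the rack and eyelet to a hard stop that an 18 N push did not move. I took that stop to be the shoulder on the rack, though the last wrist image still showed a sliver of shaft there; the hand-in returned no verdict.

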